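# Crack open a tile press with a wedge from the drawer

## Robot

A 7-joint arm with a two-finger parallel gripper is mounted at the origin on the work surface. World frame = base frame: x ahead of the robot, y to its left, z up, the work surface at z = 0. Lengths are in mm, angles in degrees, forces in N, time in s.
With the tool pointing down it reaches from about 350 to 900 mm from the base axis. Payload 8.1 kg.
Tool frame: the origin (TCP) lies midway between the tips of the shut fingers; the grasp point (between the pads) lies 19 mm behind it; z points along the fingers, y is the line along which they close (so a half turn about z gives the same grasp; the last joint's range is limited). The gripper opens to 85 mm and grips with 20 to 120 N. Pads are 22 mm wide; open, the fingers measure 114 mm over their backs; the gripper's body (76 mm by 85 mm) begins 54 mm behind the grasp point. The pads swing forward as they close: fully open they stand 13 mm farther back than shut.
Start: joints at [69.809, 24.895, 1.432, 90.138, -0.665, 64.973, -4.303], TCP at [154.481, -605.621, 231.323] pointing down, gripper open.
Joint ranges: [-149.89, 149.89], [-25.12, 119.58], [-72.63, 75.52], [4.76, 147.25], [-75.54, 255.54], [6.69, 114.76], [-157.13, 157.13]. Speed limits (degrees/s): [127.2, 127.2, 172.46, 172.46, 180, 180, 180].

## Interface

Orientations are given as a 3x3 rotation matrix whose columns are the frame's x, y, z axes.
In Python, from bench import robot gives the robot as it stands.
- The arm moves only by the tool play_rows, never from a script. Its argument "series" is a list of rows, each a list of 7 numbers: the opening, from 0 (shut) to 1 (fully open), then the shift along the tool's x, y, z in units of 25 mm (1.0 is 25 mm), then the turn, a rotation vector about the tool's x, y, z in units of 6 degrees (1.0 is 6 degrees). In form: [[hand, tx, ty, tz, rx, ry, rz], ...]. A call has 1 to 12 rows; each row shifts and turns the commanded pose from where the row before left it, along the tool's axes as they then stand; what a row does not reach is not made up. A row lasts 1/8 s, in which the tool goes at most 62.5 mm and 10.7 degrees, less where a joint would pass 70% of its speed; a pose out of reach is approached as far as the arm can. A call is refused whole if a number of a shift passes 1 or a number of a turn 1, either way. A call with a gripper value outside its range is refused whole. The fingers move at their own pace and stop on an object; "force" is the grip in N (left out, the last holds). Time passes only in rows, so rows that do not move let the fingers close. It gives the time, the measured TCP pose, the force, the opening and the grip force at its end, in the units of the state.
- robot.read_state(): the state, without advancing time (a new reading comes with each control period).
- robot.camera(name): name is "scene" or "side" or "wrist"; returns a dict with "color" (400x640x3 uint8, red, green, blue), "depth" (400x640 float32, mm along the optical axis (not along the pixel's ray), 0 where there is no reading), "camera_matrix" (3x3 intrinsics, pixels), "camera_from_world" (4x4, takes a point from world to camera coordinates). Camera axes: x right, y up, looking along -z (the intrinsics and any distortion apply to the point x, -y, -z); pixel columns grow to the right and rows downward; lengths in mm; the calibration is good to about 2 mm. The wrist camera is an equidistant fisheye: a pixel r from the principal point sees the ray r / f radians off the axis. A picture is of the moment at which its call begins.
- robot.sign_off(): hands the job in; it is judged then, once.
Trained networks look in a picture, given as the dict that the camera call returned (one of the last four; its "shot" number tells which), for a name from the list of things; names that differ only in an ending like _2 or _b are one class to them, and where a whole thing is asked for, a point or a joint stands for the part that bears it (a point fixed in the world has none). Each returns a list of dicts, best first, with "p" (0 to 1); they miss things now and then, are a little off and sometimes report something else, mostly with a low value. They report only what shows in the picture. A call takes as long as a camera call.
- robot.trace(picture, thing): "region" (400x640 bool, what is visible of it) and "extent" ([left, top, right, bottom] in pixels, round what is visible of it).
- robot.landmark_of(picture, thing): "uv" ([column, row] in pixels: a listed point, or the origin of a listed thing).
The state is a dict: "time": time; "joint_positions": joint angles; "joint_velocities": joint speeds; "joint_efforts": joint torques, N m; "tcp_pos": TCP position; "ee_rot": TCP orientation; "contact_force": force on the tool from outside, world axes, zero at the start; "ft_torque": the same for the moment, N m; "opening": opening from 0.0 (shut) to 1.0 (fully open); "finger_force": force on a finger pad.
Only numpy, scipy, OpenCV 4.12 (cv2) and the standard library are available. Lean on these libraries where they do the work, as an engineer would, in place of code of your own. Each camera call takes 0.05 s, during which the arm holds its last target. There are 200 camera calls.

## Task

The tile press needs airing: pull open the drawer of the low cabinet, take out the wooden wedge, lay it flat on the base board of the press and push its thin end under the front edge of the plaster platen until the platen just lifts, a gap of about 5 mm over its side strips and never more than 10 mm. Finish holding the wedge by its grip block with the platen resting on it: do not let go at the end. Touch the press only with the wedge, not with the gripper, and leave the vase, the jar and the mug where they are.

Things in the scene. Friction and masses are not known exactly. Their poses are not given: they have to be found in the camera images.
- cabinet: Low fixed grey cabinet, 260 (x) x 200 (y) x 95 mm high, one plywood-fronted drawer. Origin: on the table under the middle of its front face; -x points out of the front. Drawer front plate: x 0 to 15 mm when shut; the roof (underside 83 mm up) covers x > 15 mm. It stands left or right of the robot, the press on the other side, each yawed up to 0.25 rad.
- drawer (a joint): Drawer opening, m: 0 shut (starts below 0.015), stop at 0.18; slides to the cabinet's -x, about 1 N friction, stays put. Inside 158 mm wide (y), 215 long, 51 deep; floor 22 mm above the table, side walls to 73, front plate to 84 mm. Shut, its front's inner face is at x = 21 mm of the cabinet. Open it 170 mm or more so that the whole wedge clears the roof.
- drawer_handle (a point): Middle of the drawer's handle, a steel bar 11 mm in diameter and 80 mm long, level and along the cabinet's y, 57 mm above the table, 38 mm below the cabinet's top. The bar's centre line is 35 mm in front of the drawer's face, so 29 mm are free behind it. The point moves with the drawer.
- wedge: Loose dark wooden wedge, 90 g, in the drawer, thin end to the back (+x within 0.3 rad of the cabinet's +x). At the thick end a grip block 30 (x) x 26 (y) x 48 mm high, gripped across its 26 mm. Origin: centre of the block's underside. The taper, 30 mm wide, flat below, runs along +x: its top falls from 21 mm high at x = 15 mm to 3 mm at the thin end, x = 95 mm.
- press: Fixed tile press; origin: on the table, midline, 30 mm before the platen's edge; -x out of its front. Base board x -50 to 260, 220 (y), 18 mm thick; on it strips 40 wide, 8 high at y = -80 and 80 mm. Plaster platen with battens (top 74 mm up) rests on them, hinged at the back, front edge at x = 30 mm. The slot, 8 mm high, 120 wide, is open to the front: the wedge slides in on the board along +x.
- vase: Loose terracotta vase, 84 mm wide and 105 mm high, a bystander. Origin: centre of its underside.
- jar: Loose white jar, 68 mm wide and 85 mm high, a bystander. Origin: centre of its underside.
- mug: Loose white mug, 76 mm wide and 85 mm high, a bystander. Origin: centre of its underside.
- platen: The press's platen, plaster, 180 (x) x 200 (y) x 26 mm, 0.55 to 1 kg. Origin: middle of its lower front edge, 26 mm above the table while it rests on the strips; +x runs back along its underside to the hinge, 190 mm behind the edge. Its z minus 26 mm is the gap by which the front edge has lifted. It falls shut by its own weight.

How it is judged:
By the outcome, as a careful person would: the job done as asked, in the order asked, and still so for the second after the job is handed in, while the arm keeps its last pose, push and grip.
It also fails if it takes over 61 s, if anything falls off the work surface, if the arm or the gripper's body presses on something with over 40 N, if the wrist force passes 120 N, or if a joint passes its speed limit or range.

## Working session

There is one attempt and no reset: what is moved stays moved. The work goes in short steps, Python scripts to look and compute and a tool call to move; the robot and the scene stay as the last step left them, time stands still between calls to the robot, and variables do not carry over. Pictures are saved under pics/ and viewed, at most 10 in all, crops included, and the job is handed in when it is done.

Besides the shell and the picture viewer there is one more tool, called as name([rows], argument=value, ...), one row to a line, values as JSON. play_rows: Moves the arm, as the interface text tells. Its arguments: {"type":"object","properties":{"series":{"type":"array","items":{"type":"array","items":{"type":"number"}}},"force":{"type":"number"}},"required":["series"]}

```bash
mkdir -p pics; ls; cat > h.py <<'E'
from bench import robot
import numpy as np, cv2
def cam(n):
    c=robot.camera(n); return c
def save(c,fn): cv2.imwrite('pics/'+fn, c['color'][:,:,::-1])
def w2c(c): return np.array(c['camera_from_world'])
def unproj(c,uv,fish=False,depth=None,z=None):
    """pixels (N,2) -> world; depth array or plane z"""
    uv=np.atleast_2d(uv).astype(float); K=np.array(c['camera_matrix'])
    a=(uv[:,0]-K[0,2])/K[0,0]; b=(uv[:,1]-K[1,2])/K[1,1]
    if fish:
        r=np.hypot(a,b)+1e-9; s=np.tan(r)/r; a=a*s; b=b*s
    d=np.stack([a,-b,-np.ones_like(a)],1)
    T=np.linalg.inv(w2c(c)); R=T[:3,:3]; t=T[:3,3]
    dw=d@R.T
    if z is not None: return t+dw*((z-t[2])/dw[:,2])[:,None]
    return t+dw*np.asarray(depth)[:,None]
def cloud(c,fish=False,mask=None):
    m=c['depth']>0
    if mask is not None: m&=mask
    v,u=np.nonzero(m)
    return unproj(c,np.stack([u,v],1),fish,depth=c['depth'][v,u]),u,v
E
python3 - <<'E'
from h import *
s=robot.read_state(); print(s['tcp_pos'],s['ee_rot'],s['time'],s['opening'])
a=cam('scene');b=cam('side')
save(a,'a.png')
for n,c in(('scene',a),('side',b)):
    if n=='side': save(c,'b.png')
    print(n,np.round(np.linalg.inv(w2c(c))[:3,3]))
    for t in['cabinet','press','platen','vase','jar','mug','wedge','drawer_handle']:
        l=robot.landmark_of(c,t)[:1]; 
        r=robot.trace(c,t)[:1]
        for q in l: print(t,'lm',np.round(q['uv']),round(q['p'],2),np.round(unproj(c,q['uv'],z=57 if 'handle' in t else 26 if t=='platen' else 0)[0]))
        for q in r:
            P,_,_=cloud(c,mask=np.array(q['region'])); print('  tr',round(q['p'],2),q['extent'],np.round(np.percentile(P,[2,50,98],axis=0)).tolist() if len(P) else None)
E
```

```text
pics
[ 154.30807499 -605.11369151  230.50669666] [[ 9.68981440e-01  2.47132892e-01 -5.49659756e-04]
 [ 2.47133457e-01 -9.68980216e-01  1.54761847e-03]
 [-1.50142002e-04 -1.63545289e-03 -9.99998651e-01]] 0.0 1.0033932929821958
scene [1136.  887. 1163.]
cabinet lm [331. 268.] 0.56 [666. 237.   0.]
  tr 0.9 [243.8, 233.6, 357.7, 336.7] [[648.0, 161.0, 7.0], [805.0, 281.0, 94.0], [927.0, 363.0, 100.0]]
press lm [264. 186.] 0.91 [ 666. -223.    0.]
  tr 0.77 [193.0, 162.9, 283.9, 221.7] [[624.0, -331.0, 8.0], [790.0, -200.0, 47.0], [925.0, -110.0, 76.0]]
platen lm [256. 183.] 0.8 [ 692. -229.   26.]
  tr 0.9 [201.1, 165.2, 263.1, 215.2] [[695.0, -328.0, 24.0], [797.0, -216.0, 55.0], [889.0, -127.0, 77.0]]
vase lm [265. 136.] 0.79 [ 507. -501.    0.]
  tr 0.64 [254.2, 116.2, 273.6, 140.1] [[449.0, -619.0, 1.0], [524.0, -479.0, 62.0], [554.0, -458.0, 109.0]]
jar lm [409. 318.] 0.77 [575. 515.   0.]
mug lm [445. 281.] 0.85 [391. 482.   0.]
  tr 0.62 [434.0, 259.5, 460.4, 292.2] [[369.0, 448.0, 5.0], [411.0, 485.0, 52.0], [458.0, 523.0, 86.0]]
drawer_handle lm [344. 250.] 0.63 [616. 236.  57.
[... 239 characters left out ...]
[756.0, 213.0, 92.0], [919.0, 347.0, 97.0]]
press lm [380. 226.] 0.69 [ 676. -211.    0.]
  tr 0.83 [350.5, 176.8, 470.3, 251.1] [[631.0, -360.0, 4.0], [741.0, -248.0, 49.0], [911.0, -113.0, 74.0]]
platen lm [389. 218.] 0.62 [ 704. -220.   26.]
  tr 0.95 [373.2, 177.7, 459.0, 239.2] [[681.0, -345.0, 27.0], [768.0, -252.0, 53.0], [877.0, -137.0, 75.0]]
jar lm [234. 134.] 0.89 [572. 508.   0.]
  tr 0.82 [227.2, 114.5, 242.9, 134.7] [[545.0, 480.0, 10.0], [568.0, 493.0, 57.0], [596.0, 527.0, 87.0]]
wedge lm [283. 148.] 0.69 [671. 304.  -0.]
drawer_handle lm [282. 149.] 0.73 [625. 239.  57.]
  tr 0.71 [270.3, 124.8, 307.7, 165.8] [[612.0, 149.0, 18.0], [653.0, 237.0, 59.0], [723.0, 334.0, 85.0]]
```

```bash
python3 - <<'E'
from h import *
for n in('scene','side'):
    c=cam(n)
    P,u,v=cloud(c)
    for t,(lo,hi),reg in(('cabtop',(88,103),(600,1000,100,420)),('platen',(66,84),(600,1000,-420,-50)),('board',(12,23),(600,720,-420,-50))):
        m=(P[:,2]>lo)&(P[:,2]<hi)&(P[:,0]>reg[0])&(P[:,0]<reg[1])&(P[:,1]>reg[2])&(P[:,1]<reg[3])
        img=np.zeros((450,850),np.uint8); q=P[m]
        # grid at 5mm, close, largest comp
        g=np.zeros((90,200),np.uint8); g[((q[:,0]-600)/5).astype(int).clip(0,89),((q[:,1]+450)/5).astype(int).clip(0,199)]=1
        g=cv2.morphologyEx(g,cv2.MORPH_CLOSE,np.ones((3,3)))
        k,L,S,_=cv2.connectedComponentsWithStats(g); i=1+np.argmax(S[1:,4])
        sel=L[((q[:,0]-600)/5).astype(int).clip(0,89),((q[:,1]+450)/5).astype(int).clip(0,199)]==i
        r=cv2.minAreaRect(q[sel,:2].astype(np.float32)); print(n,t,sel.sum(),np.round(q[sel,2].mean(),1),r, np.round(cv2.boxPoints(r)).tolist())
    save(c,n+'0.png')
a=cv2.imread('pics/scene0.png')[100:350,180:480]; b=cv2.imread('pics/side0.png')[80:280,220:480]
cv2.imwrite('pics/m.png',np.vstack([cv2.resize(a,(600,300*600//360)),]) if 0 else np.hstack([cv2.resize(a,(400,333)),cv2.resize(b,(400,333*0+308)) if 0 else cv2.resize(b,(400,333))]))
E
```

```text
scene cabtop 4848 95.3 ((790.6146850585938, 254.7259979248047), (268.3974304199219, 203.97268676757812), 4.622345924377441) [[649.0, 346.0], [665.0, 142.0], [933.0, 164.0], [916.0, 367.0]]
scene platen 443 71.8 ((792.2993774414062, -239.75045776367188), (167.09356689453125, 185.9437713623047), 76.70194244384766) [[683.0, -300.0], [864.0, -342.0], [902.0, -180.0], [721.0, -137.0]]
scene board 724 18.4 ((657.1782836914062, -206.9222412109375), (228.9925994873047, 78.04801940917969), 75.6924819946289) [[591.0, -308.0], [667.0, -328.0], [723.0, -106.0], [648.0, -86.0]]
side cabtop 2014 94.2 ((800.0506591796875, 257.51373291015625), (250.8655548095703, 206.55740356445312), 4.785428047180176) [[666.0, 350.0], [684.0, 144.0], [934.0, 165.0], [916.0, 371.0]]
side platen 441 72.7 ((778.6436767578125, -245.6856689453125), (99.58222961425781, 172.30657958984375), 4.499745845794678) [[722.0, -164.0], [736.0, -335.0], [835.0, -328.0], [822.0, -156.0]]
side board 1380 17.5 ((668.0870361328125, -212.00192260742188), (243.25149536132812, 102.53489685058594), 89.66512298583984) [[616.0, -333.0], [719.0, -334.0], [720.0, -91.0], [618.0, -90.0]]
```

View pics/m.png

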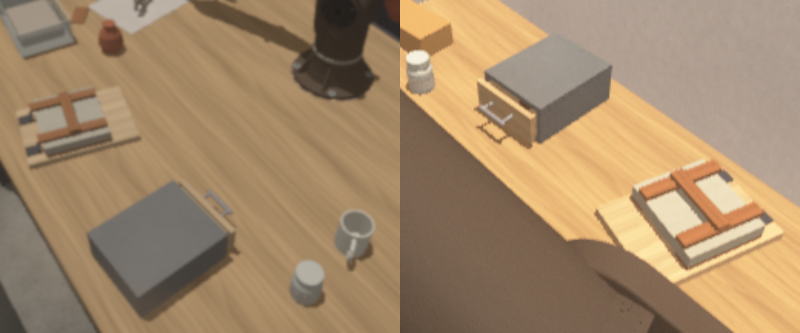

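play_rows([
  [0.4,0,0,0,0,0,-1],
  [0.4,0,0,0,0,0,-1],
  [0.4,0,0,0,0,0,-1],
  [0.4,0,0,0,0,0,-1],
  [0.4,0,0,0,0,0,-1],
  [0.4,0,0,0,0,0,-1],
  [0.4,0,0,0,0,0,-1],
  [0.4,0,0,0,0,0,-1],
  [0.4,0,0,0,0,0,-1],
  [0.4,0,0,0,0,0,-1],
  [0.4,0,0,0,0,0,-1],
  [0.4,0,0,0,0,0,-1],
])

```text
time: 3.3
tcp_pos: [154.4, -605.6, 231.3]
ee_rot: [[0.061, 0.998, -0.0], [0.998, -0.061, -0.0], [-0.0, -0.0, -1.0]]
contact_force: [-0.2, 0.0, 0.2]
opening: 0.402
finger_force: 0.0
```

play_rows([
  [0.4,0,0,0,0,0,-1],
  [0.4,0,0,0,0,0,-0.4],
  [0.4,1,0.6,0,0,0,0],
  [0.4,1,0.6,0,0,0,0],
  [0.4,1,0.6,0,0,0,0],
  [0.4,1,0.6,0,0,0,0],
  [0.4,1,0.6,0,0,0,0],
  [0.4,1,0.6,0,0,0,0],
  [0.4,1,0.6,0,0,0,0],
  [0.4,1,0.6,0,0,0,0],
  [0.4,1,0.6,0,0,0,0],
  [0.4,1,0.6,0,0,0,0],
])

```text
time: 4.8
tcp_pos: [283.8, -343.4, 231.5]
ee_rot: [[-0.082, 0.997, 0.0], [0.997, 0.082, -0.0], [-0.0, 0.0, -1.0]]
contact_force: [-0.3, 0.5, 0.0]
opening: 0.4
finger_force: 0.0
```

play_rows([
  [0.4,1,0.65,0,0,0,0],
  [0.4,1,0.65,0,0,0,0],
  [0.4,1,0.65,0,0,0,0],
  [0.4,1,0.65,0,0,0,0],
  [0.4,1,0.65,0,0,0,0],
  [0.4,1,0.65,0,0,0,0],
  [0.4,1,0.65,0,0,0,0],
  [0.4,1,0.65,0,0,0,0],
  [0.4,1,0.65,0,0,0,0],
  [0.4,1,0.65,0,0,0,0],
  [0.4,1,0.65,0,0,0,0],
  [0.4,1,0.65,0,0,0,0],
])

```text
time: 6.3
tcp_pos: [453.7, -28.4, 231.4]
ee_rot: [[-0.082, 0.997, 0.0], [0.997, 0.082, -0.0], [-0.0, 0.0, -1.0]]
contact_force: [0.2, -0.0, 0.4]
opening: 0.4
finger_force: 0.0
```

play_rows([
  [0.4,1,0.65,0,0,0,0],
  [0.4,1,0.65,0,0,0,0],
  [0.4,1,0.65,0,0,0,0],
  [0.4,1,0.65,0,0,0,0],
  [0.4,1,0.65,0,0,0,0],
  [0.4,1,0.65,0,0,0,0],
  [0.4,1,0.65,0,0,0,0],
  [0.4,1,0.65,0,0,0,0],
  [0.4,1,0.65,0,0,0,0],
  [0.4,1,0.65,0,0,0,0],
  [0.4,0.3,0,0,0,0,0],
])

```text
time: 7.68
tcp_pos: [594.2, 242.5, 230.9]
ee_rot: [[-0.083, 0.997, -0.0], [0.997, 0.083, 0.001], [0.001, -0.0, -1.0]]
contact_force: [0.1, -1.0, 0.5]
opening: 0.4
finger_force: 0.0
```

```bash
python3 - <<'E'
from h import *
s=robot.read_state(); print(s['tcp_pos'],s['time'])
c=cam('wrist'); save(c,'w1.png'); print(np.round(np.linalg.inv(w2c(c)),2),c['camera_matrix'])
for q in robot.landmark_of(c,'drawer_handle')[:2]: print(q['uv'],q['p'],unproj(c,q['uv'],True,z=57))
for q in robot.landmark_of(c,'cabinet')[:2]: print(q['uv'],q['p'],unproj(c,q['uv'],True,z=0))
P,u,v=cloud(c,True)
for lo,hi in((50,66),(80,88),(92,99)):
    m=(P[:,2]>lo)&(P[:,2]<hi)&(abs(P[:,1]-245)<110)&(P[:,0]>580)&(P[:,0]<950)
    if lo==50: m&=(abs(P[:,1]-240)<35)&(P[:,0]<650)
    if m.sum()>20: print(lo,m.sum(),cv2.minAreaRect(P[m,:2].astype(np.float32)),np.round(P[m].mean(0),1))
E
```

```text
[594.16942232 242.54966815 230.92193047] 7.675
[[ 1.0000e+00 -8.0000e-02 -3.0000e-02  5.8764e+02]
 [ 8.0000e-02  9.4000e-01  3.2000e-01  3.2411e+02]
 [ 0.0000e+00 -3.2000e-01  9.5000e-01  3.7341e+02]
 [ 0.0000e+00  0.0000e+00  0.0000e+00  1.0000e+00]] [[309.70691629   0.         322.48038389]
 [  0.         309.70691629 198.51131408]
 [  0.           0.           1.        ]]
[343.0, 178.7] 0.9 [[616.67498218 241.16448921  57.        ]]
[378.0, 167.5] 0.71 [[664.21600275 244.5067082    0.        ]]
50 910 ((631.9853515625, 241.3125457763672), (40.10309982299805, 69.84789276123047), 4.636168003082275) [622.3 239.1  60.7]
80 2825 ((666.0545654296875, 245.80416870117188), (29.679973602294922, 198.5615997314453), 4.575345039367676) [660.  258.2  83.8]
92 30175 ((802.6814575195312, 256.25518798828125), (247.71678161621094, 200.70143127441406), 4.631526470184326) [779.7 260.7  95. ]
```

View pics/w1.png

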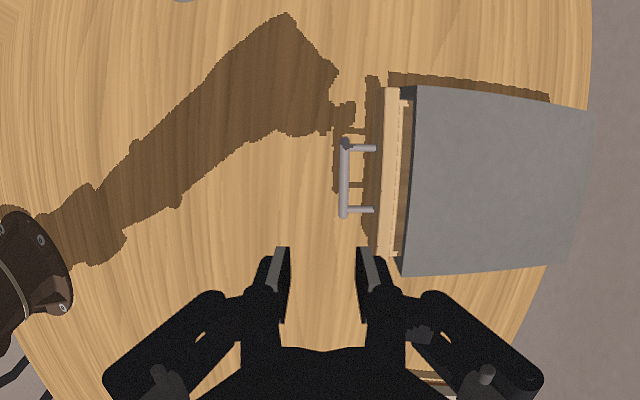

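play_rows([
  [0.35,-0.13,0.8,0.5,0,0,0],
  [0.35,0,0,0.9,0,0,0],
  [0.35,0,0,0.9,0,0,0],
  [0.35,0,0,0.9,0,0,0],
  [0.35,0,0,0.9,0,0,0],
  [0.35,0,0,0.9,0,0,0],
  [0.35,0,0,0.7,0,0,0],
  [0.35,0,0,0.7,0,0,0],
  [0.35,0,0,0.7,0,0,0],
  [0.35,0,0,0.6,0,0,0],
])

```text
time: 9.07
tcp_pos: [615.5, 239.4, 39.2]
ee_rot: [[-0.082, 0.997, 0.003], [0.997, 0.082, 0.0], [0.0, 0.003, -1.0]]
contact_force: [-3.4, -16.7, 89.9]
opening: 0.348
finger_force: 40.0
```

play_rows([
  [0,0,0,0,0,0,0],
  [0,0,0,0,0,0,0],
  [0,0,0,0,0,0,0],
  [0,0,0,0,0,0,0],
], force=50)

```text
time: 9.57
tcp_pos: [614.7, 239.7, 39.2]
ee_rot: [[-0.082, 0.997, 0.001], [0.997, 0.082, 0.001], [0.001, 0.001, -1.0]]
contact_force: [1.1, 0.2, 4.5]
opening: 0.106
finger_force: 48.8
```

play_rows([
  [0,0,-0.3,0,0,0,0],
  [0,0,-0.6,0,0,0,0],
  [0,0,-0.7,0,0,0,0],
  [0,0,-0.7,0,0,0,0],
  [0,0,-0.7,0,0,0,0],
  [0,0,-0.7,0,0,0,0],
  [0,0,-0.7,0,0,0,0],
  [0,0,-0.7,0,0,0,0],
  [0,0,-0.7,0,0,0,0],
  [0,0,-0.5,0,0,0,0],
  [0,0,-0.2,0,0,0,0],
])

```text
time: 10.95
tcp_pos: [451.6, 226.3, 39.2]
ee_rot: [[-0.083, 0.997, 0.001], [0.997, 0.083, 0.001], [0.0, 0.001, -1.0]]
contact_force: [0.5, 1.5, 5.2]
opening: 0.111
finger_force: 49.2
```

```bash
python3 - <<'E'
from h import *
c=cam('wrist'); s=robot.read_state(); print(s['tcp_pos'],s['contact_force'],s['opening'],s['time'])
save(c,'w2.png')
for q in robot.landmark_of(c,'wedge')[:2]: print(q['uv'],q['p'],unproj(c,q['uv'],True,z=22))
for q in robot.landmark_of(c,'drawer_handle')[:1]: print(q['uv'],q['p'],unproj(c,q['uv'],True,z=57))
P,u,v=cloud(c,True)
for q in robot.trace(c,'wedge')[:1]:
    print(q['p'],q['extent']); m=np.array(q['region'])[v,u]; Q=P[m]; print(len(Q),np.percentile(Q,[1,50,99],axis=0).round(1).tolist())
    T=Q[(Q[:,2]>64)&(Q[:,2]<76)]; print(len(T), cv2.minAreaRect(T[:,:2].astype(np.float32)) if len(T)>5 else '',T.mean(0))
    print(cv2.minAreaRect(Q[:,:2].astype(np.float32)))
m=(P[:,2]>92)&(P[:,2]<99)&(abs(P[:,1]-245)<120)&(P[:,0]>600)&(P[:,0]<950)
print(cv2.boxPoints(cv2.minAreaRect(P[m,:2].astype(np.float32))))
E
```

```text
[451.07617095 226.26465132  39.15204392] [-2.12489822  0.69951067  7.23897704] 0.10657038357094534 11.0
[498.6, 235.0] 0.61 [[564.94319144 238.45709393  22.        ]]
[320.1, 274.7] 0.84 [[450.64674267 227.69310173  57.        ]]
0.67 [475.4, 212.8, 589.3, 291.7]
6028 [[548.5, 219.0, 23.6], [560.0, 243.3, 49.8], [655.2, 252.7, 70.7]]
1974 ((563.8553466796875, 238.9639129638672), (26.43752670288086, 31.733867645263672), 84.72290802001953) [561.13241887 240.59517916  69.09465153]
((602.357177734375, 221.73597717285156), (57.550201416015625, 111.7446517944336), 84.16545104980469)
[[655.3109  176.71472]
 [712.92834 123.21587]
 [738.2445  150.48096]
 [680.6271  203.9798 ]]
```

View pics/w2.png

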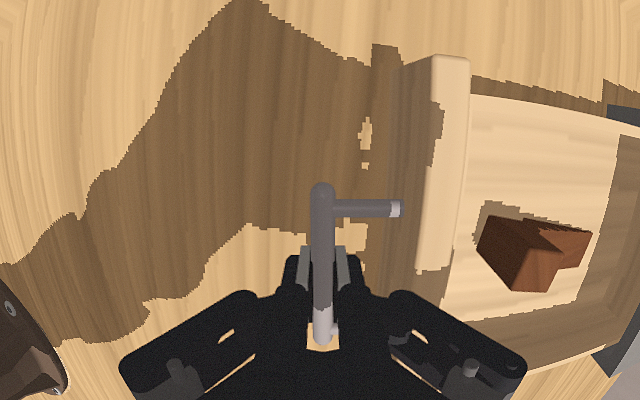

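play_rows([
  [0,0,-0.1,0,0,0,0],
  [0,0,-0.1,0,0,0,0],
  [0,0,0,0,0,0,0],
])

```text
time: 11.52
tcp_pos: [450.4, 226.2, 39.3]
ee_rot: [[-0.081, 0.997, 0.005], [0.997, 0.081, 0.003], [0.002, 0.005, -1.0]]
contact_force: [11.9, 3.5, -5.9]
opening: 0.112
finger_force: 49.0
```

play_rows([
  [0.35,0,0.1,0,0,0,0],
  [0.35,0,0,0,0,0,0],
  [0.35,0,0,-0.4,0,0,0],
  [0.35,0,0,-0.9,0,0,0],
  [0.35,0,0,-0.9,0,0,0],
  [0.4,0,0,-0.9,0,0,0.5],
  [0.5,0,0,-0.9,0,0,1],
  [0.6,0,0,-0.5,0,0,1],
  [0.6,0,0,0,0,0,1],
  [0.6,0,0,0,0,0,1],
  [0.6,0,0,0,0,0,1],
  [0.6,0,0,0,0,0,1],
])

```text
time: 13.02
tcp_pos: [449.2, 225.6, 151.7]
ee_rot: [[0.566, 0.824, -0.0], [0.824, -0.566, -0.0], [-0.0, -0.0, -1.0]]
contact_force: [-0.4, 0.1, 0.4]
opening: 0.599
finger_force: 0.0
```

play_rows([
  [0.6,0,0,0,0,0,1],
  [0.6,0,0,0,0,0,1],
  [0.6,0,0,0,0,0,1],
  [0.6,0,0,0,0,0,1],
  [0.6,0,0,0,0,0,1],
  [0.6,0,0,0,0,0,1],
  [0.6,0,0,0,0,0,1],
  [0.6,0,0,0,0,0,1],
  [0.6,0,0,0,0,0,1],
  [0.6,0,0,0,0,0,1],
  [0.6,0,0,0,0,0,0.2],
])

```text
time: 14.4
tcp_pos: [449.3, 225.7, 151.6]
ee_rot: [[0.995, -0.096, -0.0], [-0.096, -0.995, 0.0], [-0.0, -0.0, -1.0]]
contact_force: [-0.5, -0.4, -0.1]
opening: 0.597
finger_force: 0.0
```

```bash
python3 - <<'E'
from h import *
c=cam('wrist'); s=robot.read_state(); print(s['tcp_pos'],s['ee_rot'],s['joint_positions'],s['opening'],s['time'])
save(c,'w3.png')
P,u,v=cloud(c,True)
for q in robot.trace(c,'wedge')[:1]:
    print(q['p'],q['extent']); m=np.array(q['region'])[v,u]; Q=P[m]; print(len(Q),np.percentile(Q,[1,50,99],axis=0).round(1).tolist())
    T=Q[(Q[:,2]>66)&(Q[:,2]<76)]; print(len(T), cv2.minAreaRect(T[:,:2].astype(np.float32)) if len(T)>5 else '',T.mean(0))
    T=Q[(Q[:,2]<46)];print(cv2.minAreaRect(T[:,:2].astype(np.float32)))
E
```

```text
[449.39472344 225.76101417 151.60186636] [[ 9.95435936e-01 -9.54320715e-02 -1.34011367e-04]
 [-9.54320625e-02 -9.95435943e-01  7.19406143e-05]
 [-1.40265173e-04 -5.88232915e-05 -9.99999988e-01]] [ -18.46534028   20.06070468  -18.18957349  111.45590694    8.0610047
   49.69602011 -136.32887061] 0.6006048792276506 14.45
0.82 [267.9, 2.0, 308.9, 72.8]
2799 [[555.2, 221.8, 23.7], [580.1, 237.0, 67.9], [618.8, 252.0, 71.3]]
1427 ((571.0230712890625, 239.43040466308594), (26.16168785095215, 30.10073471069336), 84.5696792602539) [570.58671528 238.88127485  69.69248209]
((588.24853515625, 240.62171936035156), (36.88157653808594, 64.7917251586914), 84.9269790649414)
```

View pics/w3.png

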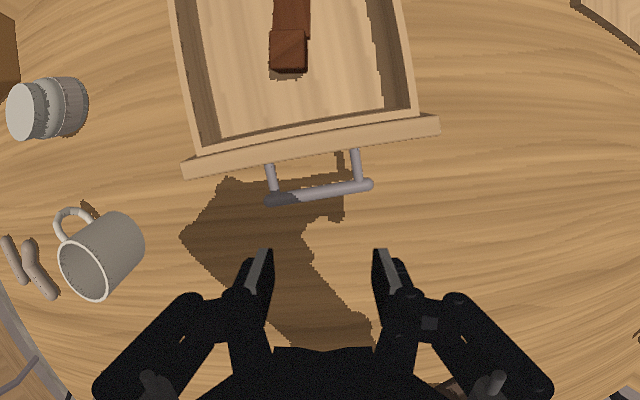

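play_rows([
  [0.6,0.8,-0.2,0,0,0,0],
  [0.6,0.8,-0.2,0,0,0,0],
  [0.6,0.8,-0.2,0,0,0,0],
  [0.6,0.8,-0.2,0,0,0,0],
  [0.6,0.8,-0.2,0.4,0,0,0],
  [0.6,0.7,0,0.8,0,0,0],
  [0.6,0,0,0.4,0,0,0],
  [0.6,0,0,0,0,0,0],
])

```text
time: 15.5
tcp_pos: [567.8, 239.1, 110.5]
ee_rot: [[0.996, -0.095, -0.002], [-0.095, -0.996, -0.001], [-0.002, 0.001, -1.0]]
contact_force: [-0.8, -0.4, 0.5]
opening: 0.599
finger_force: 0.0
```

```bash
python3 - <<'E'
from h import *
c=cam('wrist'); s=robot.read_state(); print(s['tcp_pos'],s['opening'],s['time'])
save(c,'w4.png')
P,u,v=cloud(c,True)
for q in robot.trace(c,'wedge')[:1]:
    print(q['p'],q['extent']); m=np.array(q['region'])[v,u]; Q=P[m]; print(len(Q),np.percentile(Q,[1,50,99],axis=0).round(1).tolist())
    T=Q[(Q[:,2]>66)&(Q[:,2]<76)]; print(len(T), cv2.minAreaRect(T[:,:2].astype(np.float32)) if len(T)>5 else '',T.mean(0))
    T=Q[(Q[:,2]<46)];print(cv2.minAreaRect(T[:,:2].astype(np.float32)))
E
```

```text
[568.14877621 239.50014615 111.33770169] 0.5959829864844602 15.55
0.8 [299.1, 80.3, 342.0, 245.8]
6867 [[558.2, 217.4, 24.7], [607.1, 235.6, 37.8], [664.0, 251.4, 70.7]]
1716 ((571.3407592773438, 239.20936584472656), (26.005313873291016, 30.750333786010742), 84.07018280029297) [572.4251861  239.15975863  69.44827035]
((601.075927734375, 236.67018127441406), (32.904659271240234, 128.75730895996094), 84.93328857421875)
```

View pics/w4.png

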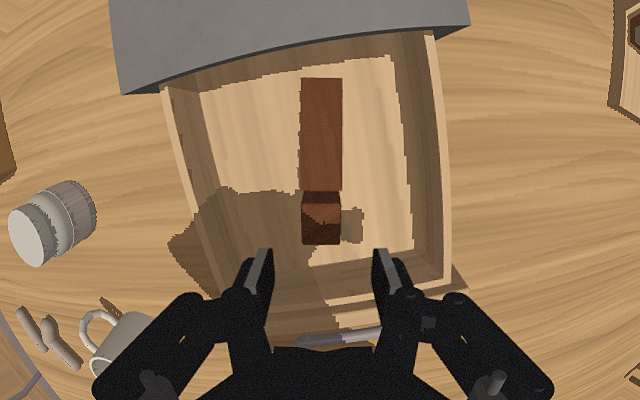

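play_rows([
  [0.6,0.12,0,0.5,0,0,0],
  [0.6,0,0,0.6,0,0,0],
  [0.6,0,0,0.6,0,0,0],
  [0.6,0,0,0.6,0,0,0],
  [0.6,0,0,0.5,0,0,0],
  [0.6,0,0,0.26,0,0,0],
  [0.6,0,0,0,0,0,0],
])

```text
time: 16.48
tcp_pos: [571.9, 238.9, 34.3]
ee_rot: [[0.995, -0.096, -0.001], [-0.096, -0.995, -0.0], [-0.001, 0.0, -1.0]]
contact_force: [-0.7, -1.1, 0.7]
opening: 0.604
finger_force: 0.0
```

play_rows([
  [0,0,0,0,0,0,0],
  [0,0,0,0,0,0,0],
  [0,0,0,0,0,0,0],
  [0,0,0,0,0,0,0],
], force=70)

```text
time: 16.98
tcp_pos: [572.6, 239.3, 35.5]
ee_rot: [[0.995, -0.096, 0.001], [-0.096, -0.995, 0.001], [0.001, -0.001, -1.0]]
contact_force: [-0.5, -0.4, 6.1]
opening: 0.296
finger_force: 69.1
```

play_rows([
  [0,0,0,-0.3,0,0,0],
  [0,0,0,-0.7,0,0,0],
  [0,0,0,-0.9,0,0,0],
  [0,0,0,-0.9,0,0,0.7],
  [0,0,0,-0.9,0,0,0.7],
  [0,0,0,-0.8,0,0,0],
  [0,0.1,0.5,0,0,0,0],
  [0,0.2,0.9,0,0,0,0],
  [0,0.2,1,0,0,0,0],
  [0,0.2,1,0,0,0,0],
  [0,0.2,1,0,0,0,0],
  [0,0.2,1,0,0,0,0],
])

```text
time: 18.48
tcp_pos: [565.3, 97.9, 146.2]
ee_rot: [[0.97, -0.242, -0.002], [-0.242, -0.97, -0.001], [-0.002, 0.002, -1.0]]
contact_force: [0.4, -0.3, -1.5]
opening: 0.294
finger_force: 68.6
```

play_rows([
  [0,0.2,1,0,0,0,0],
  [0,0.2,1,0,0,0,0],
  [0,0.2,1,0,0,0,0],
  [0,0.2,1,0,0,0,0],
  [0,0.2,1,0,0,0,0],
  [0,0.2,1,0,0,0,0],
  [0,0.2,1,0,0,0,0],
  [0,0.3,1,0,0,0,0],
  [0,0.3,0.9,0,0,0,0],
  [0,0.3,0.7,0,0,0,0],
  [0,0.4,0.7,0,0,0,0],
  [0,0,0,0,0,0,0],
])

```text
time: 19.98
tcp_pos: [570.0, -167.1, 146.9]
ee_rot: [[0.97, -0.243, -0.0], [-0.243, -0.97, -0.001], [-0.0, 0.001, -1.0]]
contact_force: [0.1, -0.9, -1.2]
opening: 0.289
finger_force: 68.7
```

```bash
python3 - <<'E'
from h import *
c=cam('wrist'); s=robot.read_state(); print(s['tcp_pos'],s['ee_rot'],s['contact_force'],s['opening'],s['time'])
save(c,'w5.png')
for t,z in(('press',0),('platen',26)):
    for q in robot.landmark_of(c,t)[:1]: print(t,q['uv'],q['p'],unproj(c,q['uv'],True,z=z))
P,u,v=cloud(c,True)
for q in robot.trace(c,'wedge')[:1]:
    m=np.array(q['region'])[v,u]; Q=P[m]; T=(Q-np.array(s['tcp_pos']))@np.array(s['ee_rot'])
    print(q['p'],np.percentile(T,[1,50,99],axis=0).round(1).tolist())
    L=T[T[:,0]>20]; print('taper z at x', [(x,np.round(np.median(L[abs(L[:,0]-x)<4],axis=0),1).tolist()) for x in(25,40,60,80,90)])
for q in robot.trace(c,'platen')[:1]:
    m=np.array(q['region'])[v,u]; Q=P[m]; t=Q[abs(Q[:,2]-52)<5]; r=cv2.minAreaRect(t[:,:2].astype(np.float32)); print('plat',q['p'],r,cv2.boxPoints(r).round(1).tolist(),np.histogram(Q[:,2],bins=range(10,90,5)))
B=P[(abs(P[:,2]-18)<3)&(P[:,0]>560)&(P[:,0]<760)&(P[:,1]<-60)&(P[:,1]>-360)]
r=cv2.minAreaRect(B[:,:2].astype(np.float32)); print('board',len(B),r,cv2.boxPoints(r).round(1).tolist())
E
```

```text
[ 570.0148056  -165.32313622  146.99929891] [[ 9.70485168e-01 -2.41160537e-01 -3.66961157e-04]
 [-2.41160474e-01 -9.70485230e-01  2.09484555e-04]
 [-4.06649791e-04 -1.14805127e-04 -9.99999911e-01]] [ 0.13623842  0.38550581 -1.49665973] 0.29833436621227793 20.025
press [341.3, 72.0] 0.92 [[ 669.83267359 -210.54153638    0.        ]]
platen [339.8, 34.2] 0.65 [[ 700.32186294 -215.29782064   26.        ]]
0.82 [[-13.1, -12.4, -34.9], [36.6, 2.3, -2.0], [92.7, 16.7, 10.8]]
taper z at x [(25, [25.1, 2.3, -4.6]), (40, [40.0, 2.3, -1.3]), (60, [60.0, 1.9, 3.2]), (80, [79.9, 2.4, 7.7]), (90, [90.1, 1.9, 9.9])]
plat 0.68 ((714.3203125, -220.5108184814453), (200.37698364257812, 34.38506317138672), 77.54972076416016) [[675.9000244140625, -314.6000061035156], [709.5, -322.0], [752.7000122070312, -126.4000015258789], [719.0999755859375, -119.0]] (array([   0,    0,    2,  214,  275,  305,  315,  361, 5423,  184, 2241,
        130,    0,    0,    0]), array([10, 15, 20, 25, 30, 35, 40, 45, 50, 55, 60, 65, 70, 75, 80, 85]))
board 18722 ((663.4939575195312, -208.33201599121094), (221.15142822265625, 86.68572998046875), 76.61796569824219) [[595.7000122070312, -305.8999938964844], [680.0999755859375, -325.8999938964844], [731.2999877929688, -110.80000305175781], [646.9000244140625, -90.69999694824219]]
```

View pics/w5.png

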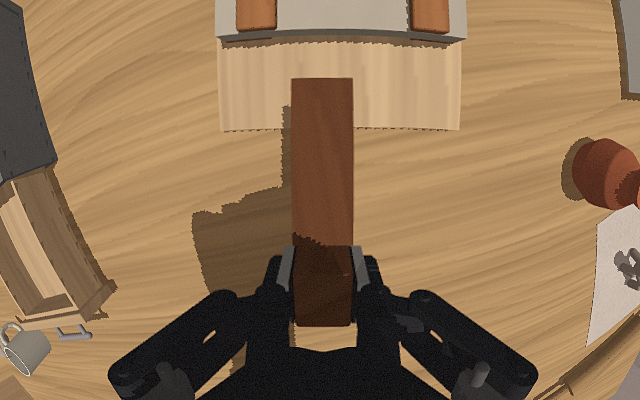

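play_rows([
  [0,0,0,0,0,0,-0.16],
  [0,0.56,0.4,0,0,0,0],
  [0,0.56,0.4,0.3,0,0,0],
  [0,0,0,0.7,0,0,0],
  [0,0,0,0.8,0,0,0],
  [0,0,0,0.8,0,0,0],
  [0,0,0,0.7,0,0,0],
  [0,0,0,0.6,0,0,0],
  [0,0,0,0.4,0,0,0],
  [0,0,0,0.2,0,0,0],
  [0,0,0,0,0,0,0],
  [0,0,0,0,0,0,0],
])

```text
time: 21.72
tcp_pos: [593.3, -190.7, 35.4]
ee_rot: [[0.975, -0.224, 0.001], [-0.224, -0.975, -0.0], [0.001, 0.0, -1.0]]
contact_force: [-0.1, 0.7, -1.3]
opening: 0.298
finger_force: 68.7
```

```bash
python3 - <<'E'
from h import *
c=cam('wrist'); s=robot.read_state(); print(s['tcp_pos'],s['ee_rot'],s['contact_force'],s['opening'],s['time'])
save(c,'w6.png')
P,u,v=cloud(c,True); F=lambda Q:(Q-np.array(s['tcp_pos']))@np.array(s['ee_rot'])
for q in robot.trace(c,'wedge')[:1]:
    m=np.array(q['region'])[v,u]; T=F(P[m])
    print(q['p'],np.percentile(T,[0.5,50,99.5],axis=0).round(1).tolist())
    L=T[T[:,0]>20]; print('taper', [np.round(np.median(L[abs(L[:,0]-x)<4],axis=0),1).tolist() for x in(25,40,60,80,90)])
T=F(P)
for y in(-60,-30,30,60):
    k=(abs(T[:,1]-y)<6)&(T[:,0]>60)&(T[:,0]<180); A=T[k]; pl=A[(A[:,2]<-15)&(A[:,2]>-25)]; bd=A[(A[:,2]>8)&(A[:,2]<20)]
    print(y,'platen top front edge x',np.percentile(pl[:,0],1) if len(pl) else 0,'top z',np.median(pl[:,2]) if len(pl) else 0,'board z',np.median(bd[:,2]) if len(bd) else 0)
E
```

```text
[ 593.3207885  -190.66109984   35.39953128] [[ 9.74632302e-01 -2.23809826e-01  1.01882760e-03]
 [-2.23809659e-01 -9.74632833e-01 -2.76751127e-04]
 [ 1.05492245e-03  4.17071299e-05 -9.99999443e-01]] [-0.3192515  -0.12899532 -1.99010725] 0.29611805017149134 21.775
-60 platen top front edge x 109.25762947831846 top z -20.25700706277703 board z 17.596524790317154
-30 platen top front edge x 109.41754728609442 top z -16.37395298537539 board z 17.645850003631345
30 platen top front edge x 109.03857582284948 top z -16.30297267763581 board z 17.676463503067076
60 platen top front edge x 108.44739555190755 top z -20.46696592619545 board z 17.763557281638892
```

View pics/w6.png

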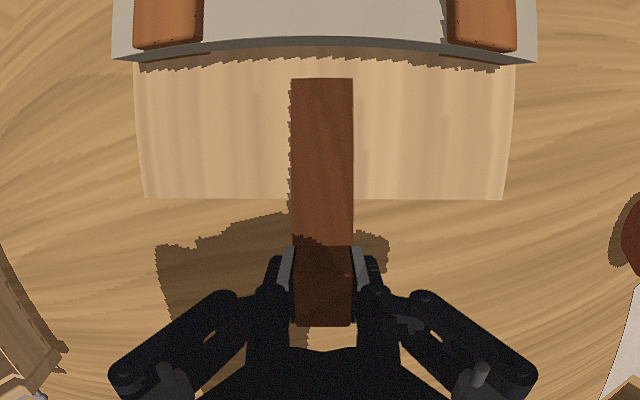

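play_rows([
  [0,0,0,0.1,0,0,0],
  [0,0,0,0.04,0,0,0],
  [0,0,0,0,0,0,0],
  [0,0,0,0,0,0,0],
])

```text
time: 22.32
tcp_pos: [592.9, -190.6, 31.5]
ee_rot: [[0.975, -0.224, 0.0], [-0.224, -0.975, -0.0], [0.0, 0.0, -1.0]]
contact_force: [-1.0, -0.1, 4.2]
opening: 0.291
finger_force: 69.1
```

play_rows([
  [0,0,0,0.04,0,0,0],
  [0,0,0,0,0,0,0],
  [0,0,0,0,0,0,0],
])

```text
time: 22.7
tcp_pos: [592.9, -190.6, 31.4]
ee_rot: [[0.975, -0.224, 0.0], [-0.224, -0.975, -0.0], [0.0, 0.0, -1.0]]
contact_force: [-5.3, 1.8, 13.4]
opening: 0.296
finger_force: 70.8
```

play_rows([
  [0,0,0,-0.02,0,0,0],
  [0,0.2,0,0,0,0,0],
  [0,0.2,0,0,0,0,0],
  [0,0.2,0,0,0,0,0],
  [0,0.2,0,0,0,0,0],
  [0,0.2,0,0,0,0,0],
  [0,0.2,0,0,0,0,0],
  [0,0.1,0,0,0,0,0],
  [0,0,0,0,0,0,0],
])

```text
time: 23.82
tcp_pos: [624.7, -197.9, 31.6]
ee_rot: [[0.975, -0.224, 0.0], [-0.224, -0.975, -0.0], [0.0, 0.0, -1.0]]
contact_force: [-4.0, 0.1, 7.1]
opening: 0.297
finger_force: 70.0
```

play_rows([
  [0,0.1,0,0,0,0,0],
  [0,0.1,0,0,0,0,0],
  [0,0.1,0,0,0,0,0],
  [0,0.1,0,0,0,0,0],
  [0,0.1,0,0,0,0,0],
  [0,0.1,0,0,0,0,0],
  [0,0.1,0,0,0,0,0],
  [0,0,0,0,0,0,0],
  [0,0,0,0,0,0,0],
])

```text
time: 24.95
tcp_pos: [639.3, -201.3, 31.6]
ee_rot: [[0.975, -0.224, -0.004], [-0.224, -0.975, 0.001], [-0.004, 0.0, -1.0]]
contact_force: [-13.9, 3.0, 18.1]
opening: 0.292
finger_force: 71.2
```

```bash
cat > gap.py <<'E'
from h import *
c=cam('wrist'); s=robot.read_state(); print(s['tcp_pos'],s['ee_rot'],s['contact_force'],s['opening'],s['time'])
save(c,'w%d.png'%int(s['time']*100))
P,u,v=cloud(c,True); F=lambda Q:(Q-np.array(s['tcp_pos']))@np.array(s['ee_rot']); T=F(P)
for y in(-70,-60,-30,30,60,70):
    k=(abs(T[:,1]-y)<6)&(T[:,0]>20)&(T[:,0]<90); A=np.c_[T[k],P[k]]; pl=A[(A[:,5]>47)&(A[:,5]<68)]; bd=A[(A[:,5]>12)&(A[:,5]<22)]
    e=np.percentile(pl[:,0],1); f=pl[pl[:,0]<e+6]
    print(y,'edge x %.1f topz at edge %.1f board z %.1f'%(e,np.median(f[:,5]),np.median(bd[:,5])))
E
python3 gap.py
```

```text
[ 639.25977766 -201.3395903    31.54700299] [[ 9.74586557e-01 -2.23972777e-01 -4.15183693e-03]
 [-2.23972328e-01 -9.74595332e-01  5.78847617e-04]
 [-4.17600700e-03  3.65759475e-04 -9.99991214e-01]] [-14.3320855    3.58111197  17.7302189 ] 0.2925501068292358 25.0
-70 edge x 62.9 topz at edge 65.5 board z 17.8
-60 edge x 63.0 topz at edge 65.5 board z 17.8
-30 edge x 62.9 topz at edge 53.6 board z 17.8
30 edge x 62.4 topz at edge 53.6 board z 17.7
60 edge x 62.6 topz at edge 65.5 board z 17.7
70 edge x 62.6 topz at edge 65.4 board z 17.7
```

play_rows([
  [0,0.1,0,0,0,0,0],
  [0,0.1,0,0,0,0,0],
  [0,0.1,0,0,0,0,0],
  [0,0.1,0,0,0,0,0],
  [0,0.1,0,0,0,0,0],
  [0,0,0,0,0,0,0],
  [0,0,0,0,0,0,0],
  [0,0,0,0,0,0,0],
])

```text
time: 26.0
tcp_pos: [651.6, -204.2, 31.6]
ee_rot: [[0.975, -0.224, -0.004], [-0.224, -0.975, 0.001], [-0.004, 0.0, -1.0]]
contact_force: [-13.3, 3.1, 17.0]
opening: 0.292
finger_force: 71.1
```

```bash
python3 gap.py; ls -t pics|head -1
```

```text
[ 651.60253306 -204.11518272   31.56442723] [[ 9.74600241e-01 -2.23917699e-01 -3.90305828e-03]
 [-2.23917003e-01 -9.74608019e-01  6.19987264e-04]
 [-3.94277803e-03  2.69721377e-04 -9.99992191e-01]] [-12.96673265   2.32206203  16.9560946 ] 0.2950881813767177 26.05
-70 edge x 51.1 topz at edge 67.7 board z 17.8
-60 edge x 51.0 topz at edge 67.6 board z 17.8
-30 edge x 51.0 topz at edge 56.4 board z 17.8
30 edge x 50.3 topz at edge 56.3 board z 17.7
60 edge x 50.8 topz at edge 67.7 board z 17.8
70 edge x 50.8 topz at edge 67.7 board z 17.6
w2605.png
```

play_rows([
  [0,0.03,0,0,0,0,0],
  [0,0,0,0,0,0,0],
  [0,0,0,0,0,0,0],
  [0,0,0,0,0,0,0],
])

```text
time: 26.55
tcp_pos: [652.0, -204.3, 31.5]
ee_rot: [[0.975, -0.224, -0.005], [-0.224, -0.975, 0.001], [-0.005, 0.0, -1.0]]
contact_force: [-14.6, 3.8, 17.7]
opening: 0.294
finger_force: 71.1
```

View pics/w2605.png

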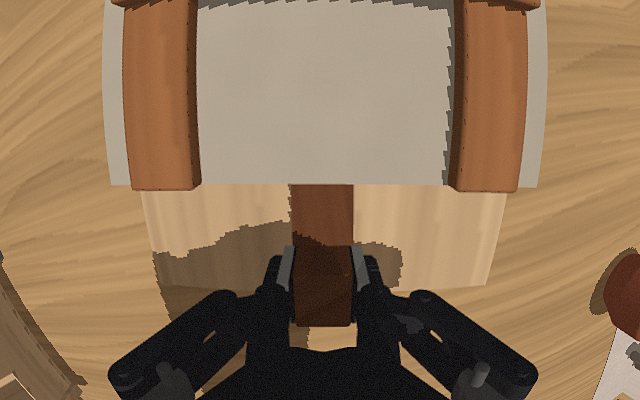

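The picture shows the taper (columns 292–352) running under the platen's front edge at row 185. The fingers (row 245 and below) stay clear of the press, and the gap measures about 4.8 mm.

```bash
python3 -c "
from bench import robot
print(robot.sign_off())"
```

```text
the job is handed in; nothing more can be done
None
```

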